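# Spin the slide dryer and stop it on its mark

### The arm

A 6-joint arm with a two-finger parallel gripper is mounted at the origin on the work surface. World frame = base frame: x ahead of the robot, y to its left, z up, the work surface at z = 0. Lengths are in mm, angles in rad, forces in N, time in s.
With the tool pointing down it reaches from about 275 to 1000 mm from the base axis. Payload 8.4 kg.
Tool frame: the origin (TCP) lies on the centre line of the jaws, within the pads' length; the fingertips stand r.tip_reach ahead of it and the grasp point (between the pads) lies 3 mm ahead of it (r.tip_reach is the distance from the TCP to the fingertips, in mm); z points along the fingers, y is the direction in which the jaws open and shut (so a half turn about z gives the same grasp; the last joint's range is limited). The gripper opens to 85 mm and grips with 20 to 120 N. Pads are 22 mm wide; open, the fingers measure 114 mm over their backs; the gripper's body (76 mm by 85 mm) begins 54 mm behind the grasp point. The pads swing forward as they close: fully open they stand 13 mm farther back than shut.
Start: joints at [1.319, 0.353, 1.633, -0, 1.155, -0.002], TCP at [154.505, 605.604, 253.281] pointing down, gripper open.
Joint ranges: [-2.63, 2.63], [-0.92, 2.1], [0.06, 2.66], [-1.3, 4.44], [0, 2.69], [-3.02, 3.02]. Speed limits (rad/s): [2.22, 2.22, 2.79, 3.14, 3.14, 3.14].

### API

Orientations are given as [roll, pitch, yaw] about the fixed x, y, z axes, in that order (R = Rz(yaw) Ry(pitch) Rx(roll)).
In Python, from rig import sense, optics, r, nets gives the robot as it stands. The module is installed in compiled form; this text tells all that it offers.
- The arm moves only by the tool carry_out, never from a script. Its argument "increments" is a list that holds one entry, the list of rows, each a list of 6 numbers: the shift along the tool's x, y, z normalised to -1 to 1, where 1 is 40 cm, then the turn, a rotation vector about the tool's x, y, z normalised to -1 to 1, where 1 is 60 degrees. A call has 1 to 5 rows; each row is the pose to reach, as a shift and turn from the pose commanded when the call began, along the tool's axes at that moment; what a row does not reach only later rows make up. A row lasts 1/12 s, in which the tool goes at most 41.7 mm and 7.16 degrees, less where a joint would pass 70% of its speed; a pose out of reach is approached as far as the arm can. A call with a number of a shift or a turn outside -1 to 1 is refused whole. A call with a gripper value outside its range is refused whole. "hand" is the closure, from 0 (fully open) to 1 (shut), set as the call begins (left out, the last holds). The fingers move at their own pace and stop on an object; "squeeze" is the grip in N (left out, the last holds). Time passes only in rows, so rows that repeat a pose let the fingers close. It gives the time, the measured TCP pose, the force and the opening at its end, in the units of the state.
- sense(): the state, without advancing time (a new reading comes with each control period).
- optics.grab_frame(name): name is "scene" or "top" or "wrist"; returns a dict with "img" (420x560x3 uint8, red, green, blue), "range_z" (420x560 float32, mm along the optical axis (not along the pixel's ray), 0 where there is no reading), "fov_y" (degrees; the focal length in pixels is half the picture's height over the tangent of half this angle, whatever the lens; pixels are square), "cx", "cy" (the principal point, pixels), "R" (3x3) and "t" (3): a world point X has camera coordinates R X + t. Camera axes: x right, y down, z forward; pixel columns grow to the right and rows downward; lengths in mm; the calibration is good to about 2 mm. The wrist camera is an equidistant fisheye: a pixel r from the principal point sees the ray r / f radians off the axis. A picture is of the moment at which its call begins.
- r.sign_off(): hands the job in, once; it reports no verdict.
Trained networks look in the newest picture that a camera, given by its name, has taken for a name from the list of things; names that differ only in an ending like _2 or _b are one class to them, and where a whole thing is asked for, a point or a joint stands for the part that bears it (a point fixed in the world has none). Each returns a list of dicts, best first, with "confidence" (0 to 1); they miss things now and then, are a little off and sometimes report something else, mostly with a low value. They report only what shows in the picture. A call takes as long as a camera call.
- nets.trace(target, camera): "mask" (420x560 bool, what is visible of it).
- nets.tip_of(target, camera): "point" ([x, y, z] in mm, in world coordinates, good to about 4 mm: a listed point, or the origin of a listed thing).
The state is a dict: "clock": time; "qpos": joint angles; "qvel": joint speeds; "joint_efforts": joint torques, N m; "eef_pos": TCP position; "tcp_rot": TCP orientation; "contact_force": force on the tool from outside, world axes, zero at the start; "wrist_torque": the same for the moment, N m; "opening": opening from 0.0 (shut) to 1.0 (fully open).
Only numpy, scipy, OpenCV 4.12 (cv2) and the standard library are available. Lean on these libraries where they do the work, as an engineer would, in place of code of your own. Each camera call takes 0.05 s, during which the arm holds its last target.

### The job

Dry the wet slides: with a fingertip, flick the wheel of the slide dryer by one of its blue pegs so that it spins anticlockwise (seen from above), and let it run freely, untouched, until the red patch has gone past the yellow pointer at least once. On a later pass brake it with a fingertip on its rim, so that it stops with the red patch under the pointer, keep the finger on it until it is still, then take the finger away. Once spun it must not come to rest anywhere else or be turned backwards; touch the dryer with the fingers only and leave the beaker, bottle, slide box and bowl alone.

Things in the scene. Friction and masses are not known exactly. Their poses are not given: they have to be found in the camera images.
- dryer: slide dryer fixed to the bench: low grey foot (200 mm diameter, 12 mm high), wheel above it on a vertical axle. Origin on the bench under the axle, z up, x from the axle towards the pointer. The wheel is a level disc, 280 mm diameter, 10 mm thick, its top 50 mm above the bench
- wheel (a joint): wheel angle (rad), grows anticlockwise seen from above, never wraps; red patch exactly under the pointer at every multiple of 2 pi; starts at rest between -5.5 and -0.8. Wheel 0.4 to 0.85 kg, inertia 0.004 to 0.009 kg m2, turns freely: alone it loses 4 to 11 % of its speed plus 0.01 to 0.03 rad/s each second. A fingertip pressed on the rim with a few newtons stops it almost at once
- hub (a point): centre of the wheel on the disc's top surface, on the axle; a 32 mm steel hub stands 12 mm above it. Around it six glass slides lie flat on the white inner part; the bare black outer band, 104 to 140 mm from the axle, is the smooth rim to brake on, free of pegs
- red_mark (a point): middle of the red patch on the rim, on the disc's top surface 128 mm from the axle; the patch measures 52 mm along the rim and 30 mm radially, so it reaches 26 mm (0.2 rad) to either side of this point
- pointer (a point): tip of the yellow pointer, a fixed finger 10 mm wide that reaches in over the rim to 128 mm from the axle, its underside 13 mm above the disc, on a thin steel post 160 mm from the axle that stands 68 mm above the bench
- peg0 (a point): a blue upright peg on the wheel, 14 mm diameter, standing 35 mm above the disc; this point is the centre of its top, 75 mm from the axle, 30 degrees anticlockwise of the red patch. Slides lie to either side of it, flush with the disc
- peg1 (a point): a blue upright peg on the wheel, 14 mm diameter, standing 35 mm above the disc; this point is the centre of its top, 75 mm from the axle, 150 degrees anticlockwise of the red patch
- peg2 (a point): a blue upright peg on the wheel, 14 mm diameter, standing 35 mm above the disc; this point is the centre of its top, 75 mm from the axle, 270 degrees anticlockwise of the red patch
- beaker: glass beaker, 76 mm diameter, 95 mm high, loose, to be left alone; origin at the centre of its underside
- stain_bottle: amber bottle with a black cap, 44 mm diameter, 85 mm high, loose, to be left alone; origin at the centre of its underside
- slide_box: flat blue and grey slide box, 92 x 172 x 36 mm, loose, to be left alone; origin at the centre of its underside
- bowl: red plastic bowl, 170 mm diameter, 60 mm high, loose, to be left alone; origin at the centre of its underside

How it is judged:
By the outcome, as a careful person would: the job done as asked, in the order asked, and still so for the second after the job is handed in, with the robot touching nothing.
It also fails if it takes over 67 s, if anything falls off the work surface, if the arm or the gripper's body presses on something with over 40 N, if the wrist force passes 120 N, or if a joint passes its speed limit or range.

## Working session

There is one attempt and no reset: what is moved stays moved. The work goes in short steps, Python scripts to look and compute and a tool call to move; the robot and the scene stay as the last step left them, time stands still between calls to the robot, and variables do not carry over. Pictures are saved under pics/ and viewed, and the job is handed in when it is done.

Besides the shell and the picture viewer there is one more tool, called after "Call:" by a JSON object that holds its "method" and its "body". carry_out: Moves the arm, as the interface text tells. Its arguments: {"type":"object","properties":{"increments":{"type":"array","items":{"type":"array","items":{"type":"array","items":{"type":"number","minimum":-1,"maximum":1}}}},"hand":{"type":"number"},"squeeze":{"type":"number"}},"required":["increments"]}

```bash
mkdir -p pics; python3 - <<'E'
from rig import sense, optics, r, nets
import cv2,numpy as np
s=sense();print({k:np.round(v,3) for k,v in s.items()},r.tip_reach)
for c in ["scene","top","wrist"]:
    f=optics.grab_frame(c);cv2.imwrite(f"pics/{c}0.png",f["img"][:,:,::-1])
    print(c,f["fov_y"],f["cx"],f["cy"])
    for n in ["hub","red_mark","pointer","peg0","peg1","peg2","dryer","beaker","stain_bottle","slide_box","bowl"]:
        l=nets.tip_of(n,c)
        print(n,[(np.round(d["point"]),round(d["confidence"],2)) for d in l[:3]])
print(sense()["clock"])
E
```

```text
{'clock': np.float64(0.0), 'qpos': array([ 1.319,  0.354,  1.634,  0.   ,  1.155, -0.002]), 'qvel': array([ 0.002, -0.   ,  0.001, -0.001, -0.   ,  0.001]), 'joint_efforts': array([-1.0000e-03, -6.0526e+01, -3.4206e+01, -0.0000e+00,  1.0000e-02,
        0.0000e+00]), 'eef_pos': array([154.394, 605.179, 252.564]), 'tcp_rot': array([-3.14 , -0.   ,  2.892]), 'contact_force': array([ 1.157, -0.072, -0.802]), 'wrist_torque': array([0.012, 0.022, 0.03 ]), 'opening': np.float64(0.996)} 22.0
scene 45.61115952440786 280.32304269755866 202.06146065320598
hub [(array([584., -67.,  49.]), 0.73)]
red_mark [(array([488.,  16.,  47.]), 0.96), (array([681., 422.,  -2.]), 0.69)]
pointer [(array([580.,  62.,  69.]), 0.6)]
peg0 [(array([637.,  -7.,  82.]), 0.81), (array([516., -49.,  87.]), 0.75), (array([ 613., -138.,   86.]), 0.72)]
peg1 [(array([637.,  -7.,  82.]), 0.81), (array([516., -49.,  87.]), 0.75), (array([ 613., -138.,   86.]), 0.72)]
peg2 [(array([637.,  -7.,  82.]), 0.81), (array([516., -49.,  87.]), 0.75), (array([ 613., -138.,   86.]), 0.72)]
dryer [(array([585., -68.,  -1.]), 0.56)]
b
[... 630 characters left out ...]
, 0.73), (array([ 611., -136.,   84.]), 0.67)]
peg2 [(array([637.,  -8.,  82.]), 0.94), (array([516., -56.,  87.]), 0.73), (array([ 611., -136.,   84.]), 0.67)]
dryer []
beaker [(array([424., 348.,  -1.]), 0.77)]
stain_bottle [(array([ 484., -356.,   -1.]), 0.64), (array([423., 352.,   3.]), 0.59)]
slide_box [(array([ 670., -415.,   -0.]), 0.59)]
bowl [(array([680., 419.,   2.]), 0.91)]
wrist 65.70646984690485 274.13368443553276 206.85999882518945
hub []
red_mark []
pointer []
peg0 [(array([514., -57.,  87.]), 0.91)]
peg1 [(array([514., -57.,  87.]), 0.91)]
peg2 [(array([514., -57.,  87.]), 0.91)]
dryer []
beaker []
stain_bottle []
slide_box [(array([ 668., -414.,   -0.]), 0.42)]
bowl []
1.8
```

View pics/top0.png

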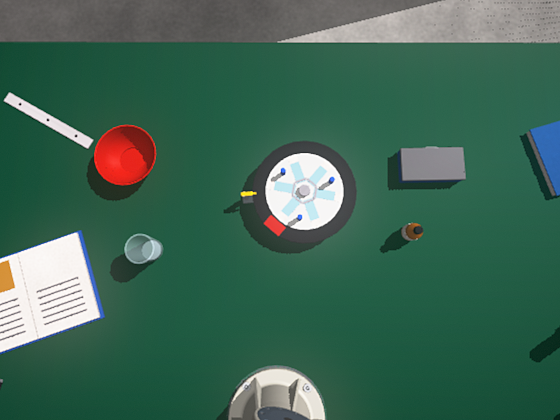

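View pics/scene0.png

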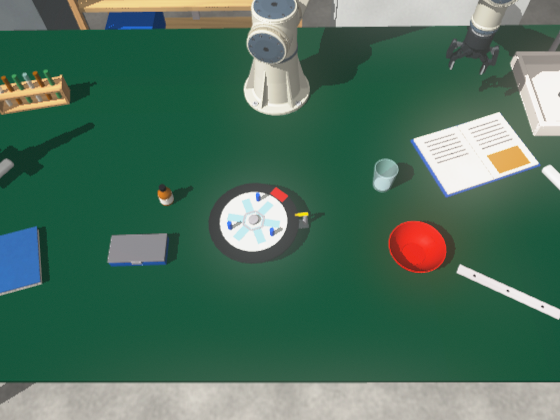

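The top view shows the wheel at about (303,191), the pointer on its left at (248,194), the red patch at (274,226) and pegs at (283,172), (331,181) and (299,219). The wheel angle is about -5.48. Peg1, on the right at (331,181), is the one to flick. Next I'll write helpers and refine these numbers.

```bash
cat > h.py <<'E'
from rig import sense, optics, r, nets
import cv2,numpy as np
from scipy.spatial.transform import Rotation as Ro
def proj(f,uv,z):
    F=210/np.tan(np.radians(f["fov_y"])/2)
    uv=np.atleast_2d(uv).astype(float)
    d=np.c_[(uv[:,0]-f["cx"])/F,(uv[:,1]-f["cy"])/F,np.ones(len(uv))]@f["R"]
    C=-f["R"].T@f["t"]
    return C+d*((z-C[2])/d[:,2])[:,None]
def masks(img):
    h=cv2.cvtColor(img,cv2.COLOR_RGB2HSV).astype(int);H,S,V=h[...,0],h[...,1],h[...,2]
    return dict(red=((H<6)|(H>174))&(S>150)&(V>90),yel=(abs(H-27)<8)&(S>150)&(V>120),blue=(abs(H-112)<10)&(S>130)&(V>60),white=(S<70)&(V>150))
def goto(p,yaw):
    s=sense();R=Ro.from_euler('xyz',s['tcp_rot']).as_matrix()
    sh=R.T@(np.array(p)-s['eef_pos'])/400
    rv=(Ro.from_matrix(R.T)*Ro.from_euler('xyz',[np.pi,0,yaw])).as_rotvec()/(np.pi/3)
    print('clock',s['clock'],'pos',np.round(s['eef_pos'],1),'rot',np.round(s['tcp_rot'],3),'F',np.round(s['contact_force'],1),'open',s['opening'])
    print('shift',np.round(sh,4),'turn',np.round(rv,4))
HUB=np.array([587.,-69.])
def red(cam="top",hub=None,show=False,f=None):
    hub=HUB if hub is None else hub
    f=f or optics.grab_frame(cam);m=masks(f["img"])
    ys,xs=np.nonzero(m["red"]);P=proj(f,np.c_[xs,ys],50)[:,:2]
    k=abs(np.hypot(*(P-hub).T)-128)<30
    P=P[k];c=P.mean(0) if len(P) else np.array([np.nan]*2)
    return f,c,len(P)
E
python3 - <<'E'
from h import *
for cam in ["top","scene"]:
    f,c,n=red(cam);m=masks(f["img"])
    print(cam,"red",c,n)
    ys,xs=np.nonzero(m["yel"]);P=proj(f,np.c_[xs,ys],66)[:,:2];k=np.hypot(*(P-[570,75]).T)<50;print("yel",P[k].min(0),P[k].max(0),P[k].mean(0),k.sum())
    v=(m["white"]).astype(np.uint8)
    # black rim ellipse: dark pixels
    g=cv2.cvtColor(f["img"],cv2.COLOR_RGB2HSV)
    cs,_=cv2.findContours(v,cv2.RETR_EXTERNAL,cv2.CHAIN_APPROX_NONE)
    for q in cs:
        P=proj(f,q[:,0],50)[:,:2]
        if np.hypot(*(P.mean(0)-HUB))<30 and len(P)>60:
            e=cv2.minEnclosingCircle(P.astype(np.float32));print("circ",e)
goto([585,-147,150],np.pi/2)
E
```

```text
top red [493.85434864  11.48400443] 238
yel [570.73029712  60.33094219] [581.73976369 100.09123214] [575.97545857  81.14828791] 63
circ ((587.6016235351562, -66.81175231933594), 104.9118423461914)
scene red [492.13764439  10.47266858] 132
yel [566.93882515  60.61671566] [581.00778241  97.53621233] [573.36714779  80.39103576] 45
circ ((585.5907592773438, -68.10431671142578), 105.5279769897461)
clock 1.9 pos [154.5 605.6 253.3] rot [3.142 0.    2.892] F [-0.7  0.1  0. ] open 1.0007913200055896
shift [-1.5079 -1.5571  0.2582] turn [0.     0.     1.2615]
```

Call:
{"method": "carry_out", "body": {"increments": [[[-0.5, -0.9, 0.1, 0, 0, 1], [-0.5, -0.9, 0.1, 0, 0, 1], [-0.5, -0.9, 0.1, 0, 0, 1], [-0.5, -0.9, 0.1, 0, 0, 1], [-0.5, -0.9, 0.1, 0, 0, 1]]], "hand": 1}}

```text
clock: 2.32
eef_pos: [207.3, 403.2, 232.9]
tcp_rot: [3.141, 0.0, 2.261]
contact_force: [1.2, 0.0, 0.3]
opening: 0.3
```

```bash
python3 -c "
from h import *
goto([585,-147,150],np.pi/2)"
```

```text
clock 2.3167 pos [207.3 403.2 232.9] rot [3.141 0.    2.261] F [1.2 0.  0.3] open 0.3001402621731705
shift [-1.6619 -0.1481  0.2073] turn [ 2.000e-04 -0.000e+00  6.593e-01]
```

Call:
{"method": "carry_out", "body": {"increments": [[[-1, -0.09, 0.06, 0, 0, 0.66], [-1, -0.09, 0.06, 0, 0, 0.66], [-1, -0.09, 0.06, 0, 0, 0.66], [-1, -0.09, 0.06, 0, 0, 0.66], [-1, -0.09, 0.06, 0, 0, 0.66]]]}}

```text
clock: 2.73
eef_pos: [326.5, 232.5, 221.0]
tcp_rot: [3.141, -0.001, 1.636]
contact_force: [0.7, 1.2, -0.6]
opening: -0.001
```

```bash
python3 -c "
from h import *
goto([585,-147,150],np.pi/2)"
```

```text
clock 2.7333 pos [326.5 232.5 221. ] rot [ 3.141e+00 -1.000e-03  1.636e+00] F [ 0.7  1.2 -0.6] open -0.0005920987546272312
shift [-0.9891  0.5827  0.1776] turn [ 0.001  -0.0006  0.0624]
```

Call:
{"method": "carry_out", "body": {"increments": [[[-0.98, 0.58, 0.17, 0.001, 0, 0.062], [-0.98, 0.58, 0.17, 0.001, 0, 0.062], [-0.98, 0.58, 0.17, 0.001, 0, 0.062], [-0.98, 0.58, 0.17, 0.001, 0, 0.062], [-0.98, 0.58, 0.17, 0.001, 0, 0.062]]]}}

```text
clock: 3.15
eef_pos: [444.0, 62.7, 190.0]
tcp_rot: [-3.142, -0.0, 1.577]
contact_force: [0.7, 2.7, -1.4]
opening: -0.0
```

```bash
python3 -c "
from h import *
goto([582,-147,150],np.pi/2)"
```

```text
clock 3.15 pos [444.   62.7 190. ] rot [-3.142 -0.     1.577] F [ 0.7  2.7 -1.4] open -0.00019819943680240217
shift [-0.5262  0.342   0.0999] turn [-0.0001 -0.0002  0.0055]
```

Call:
{"method": "carry_out", "body": {"increments": [[[-0.526, 0.342, 0.1, 0, 0, 0.006], [-0.526, 0.342, 0.1, 0, 0, 0.006], [-0.526, 0.342, 0.1, 0, 0, 0.006], [-0.526, 0.342, 0.1, 0, 0, 0.006], [-0.526, 0.342, 0.1, 0, 0, 0.006]]]}}

```text
clock: 3.57
eef_pos: [557.1, -109.2, 156.8]
tcp_rot: [-3.141, 0.0, 1.57]
contact_force: [1.0, 0.3, -0.1]
opening: -0.002
```

```bash
python3 -c "
from h import *
goto([582,-147,150],np.pi/2)"
```

```text
clock 3.5667 pos [ 557.1 -109.2  156.8] rot [-3.141  0.     1.57 ] F [ 1.   0.3 -0.1] open -0.0018042578162258808
shift [-0.0944  0.0624  0.0169] turn [-0.0007  0.     -0.0006]
```

Call:
{"method": "carry_out", "body": {"increments": [[[-0.096, 0.058, 0.05, 0, 0, 0], [-0.096, 0.058, 0.05, 0, 0, 0], [-0.096, 0.058, 0.05, 0, 0, 0], [-0.096, 0.058, 0.05, 0, 0, 0]]]}}

```text
clock: 3.9
eef_pos: [578.7, -145.3, 136.6]
tcp_rot: [-3.139, -0.001, 1.569]
contact_force: [-0.0, 1.0, 0.0]
opening: 0.001
```

```bash
python3 -c "
from h import *
for c in ['scene','top','wrist']:
    f=optics.grab_frame(c)
    im=f['img'][:,:,::-1]
    if c=='scene': im=cv2.resize(im[130:300,170:350],None,fx=4,fy=4)
    if c=='top': im=cv2.resize(im[120:260,220:380],None,fx=4,fy=4)
    im=cv2.resize(im,(min(im.shape[1],780),int(im.shape[0]*min(1,780/im.shape[1]))))[:600]
    cv2.imwrite('pics/%s1.png'%c,im)
goto([581,-148,84],np.pi/2)"
```

```text
clock 4.05 pos [ 578.9 -144.2  137.7] rot [-3.141 -0.     1.572] F [ 0.4 -0.3  0.1] open -0.0007797969433142682
shift [-0.0096  0.0054  0.1342] turn [-0.0008 -0.0001  0.0009]
```

View pics/scene1.png

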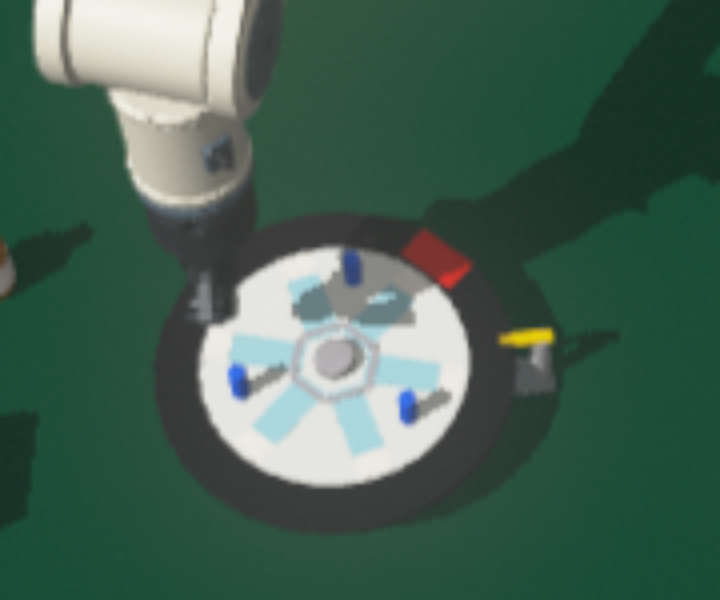

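View pics/wrist1.png

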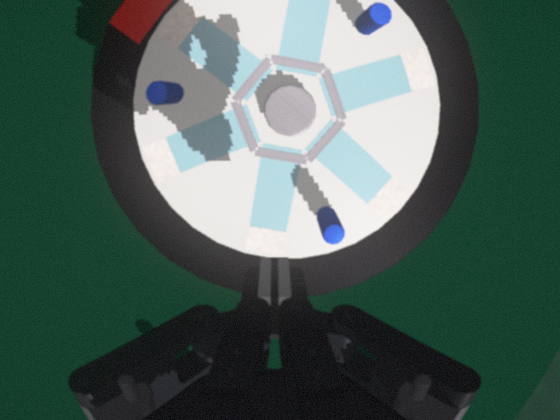

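View pics/top1.png

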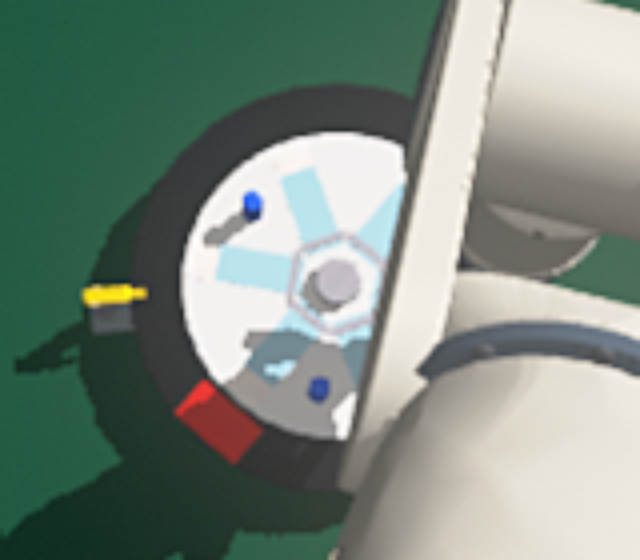

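Wrist and scene views: the fingertips are clear of peg1, which is at (333,233) in the wrist view. The scene camera sees the pointer and red patch unobstructed. I'll lower behind peg1.

Call:
{"method": "carry_out", "body": {"increments": [[[0.002, 0.004, 0.045, 0, 0, 0], [0.003, 0.005, 0.09, 0, 0, 0], [0.003, 0.005, 0.134, 0, 0, 0], [0.003, 0.005, 0.134, 0, 0, 0], [0.003, 0.005, 0.134, 0, 0, 0]]]}}

```text
clock: 4.47
eef_pos: [580.7, -143.2, 83.6]
tcp_rot: [-3.139, -0.0, 1.572]
contact_force: [-0.8, -0.3, -0.2]
opening: 0.0
```

```bash
python3 -c "
from h import *
goto([581,-143,84],np.pi/2)
f,c,n=red('scene');print(c,n)
cv2.imwrite('pics/s2.png',cv2.resize(f['img'][130:290,170:370,::-1],None,fx=4,fy=3.7))
cv2.imwrite('pics/w2.png',optics.grab_frame('wrist')['img'][:,:,::-1])"
```

```text
clock 4.4667 pos [ 580.7 -143.2   83.6] rot [-3.139 -0.     1.572] F [-0.8 -0.3 -0.2] open 0.0004953528122307456
shift [ 0.0004  0.0009 -0.001 ] turn [-0.0022 -0.0003  0.001 ]
[493.07677665  10.920327  ] 106
```

View pics/w2.png

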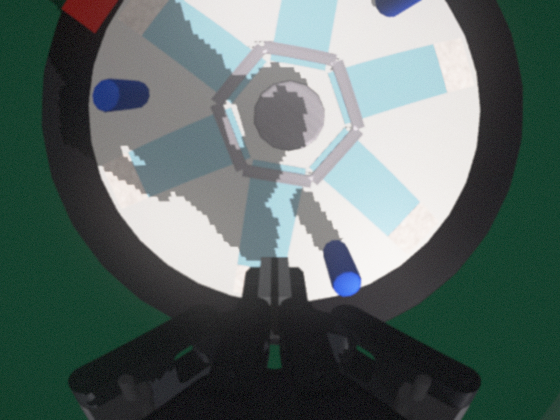

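View pics/s2.png

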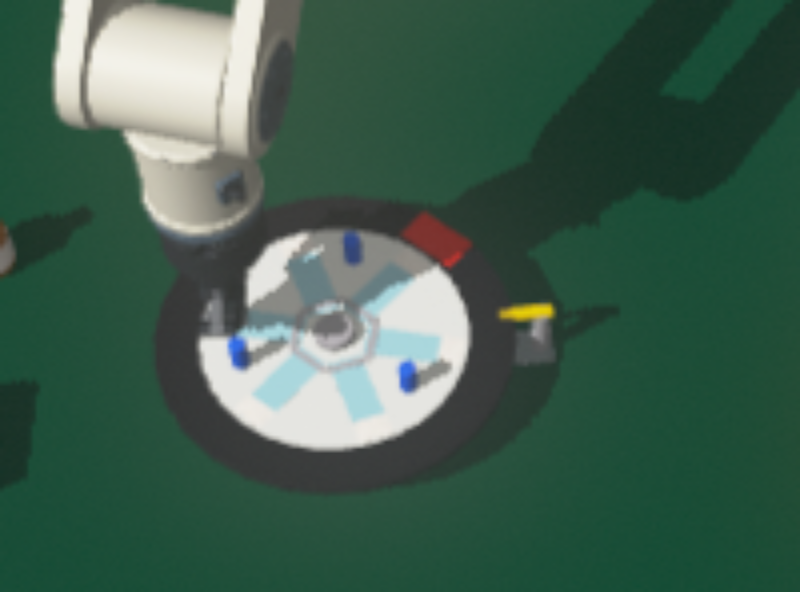

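The wheel hasn't moved, and the fingertips are about 10 mm behind peg1, which is at (346,283) in the wrist view. Flicking now.

Call:
{"method": "carry_out", "body": {"increments": [[[0.005, 0.01, 0, 0, 0, 0], [0.0125, 0.0275, 0, 0, 0, 0], [0.024, 0.05, 0, 0, 0, 0], [0.036, 0.0775, 0, 0, 0, 0], [0.05, 0.1075, 0, 0, 0, 0]]]}}

```text
clock: 4.98
eef_pos: [625.4, -123.6, 83.6]
tcp_rot: [-3.141, -0.0, 1.57]
contact_force: [-0.3, -0.2, 1.0]
opening: 0.002
```

Call:
{"method": "carry_out", "body": {"increments": [[[0, -0.01, -0.08, 0, 0, 0], [0, -0.02, -0.15, 0, 0, 0]]]}}

```text
clock: 5.15
eef_pos: [617.2, -123.1, 142.7]
tcp_rot: [-3.138, -0.001, 1.572]
contact_force: [0.9, 0.5, -0.0]
opening: -0.0
```

```bash
cat > tr.py <<'E'
from h import *
import sys,json
def ang(f,c):
    P=np.array([574.7,80.8]);H=np.array([586.5,-67.5])
    a=lambda v:np.arctan2(v[1],v[0])
    return (a(c-H)-a(P-H)+np.pi)%(2*np.pi)-np.pi
def run(n,cams=("scene",)):
    for i in range(n):
        for cam in cams:
            t=sense()['clock'];f,c,k=red(cam)
            print(cam,round(t,3),np.round(c,0),k,round(ang(f,c),3))
if __name__=="__main__":run(int(sys.argv[1]),sys.argv[2:] or ("scene",))
E
python3 tr.py 6; python3 -c "
from h import *
goto([586,-191,92],np.pi/2)"
```

```text
scene 5.15 [467. -96.] 84 1.724
scene 5.2 [ 469. -105.] 44 1.799
scene 5.25 [ 480. -109.] 5 1.864
scene 5.3 [nan nan] 0 nan
scene 5.35 [nan nan] 0 nan
scene 5.4 [ 534. -182.] 41 2.635
clock 5.45 pos [ 616.4 -123.9  142.6] rot [-3.14  -0.     1.571] F [0.4 0.3 0.2] open 0.0015210419195622249
shift [-0.1678 -0.0758  0.1266] turn [-0.0018 -0.0002  0.    ]
```

Call:
{"method": "carry_out", "body": {"increments": [[[-0.09, -0.04, 0, 0, 0, 0], [-0.168, -0.076, 0.02, 0, 0, 0], [-0.168, -0.076, 0.08, 0, 0, 0], [-0.168, -0.076, 0.14, 0, 0, 0], [-0.168, -0.076, 0.147, 0, 0, 0]]]}}

```text
clock: 5.87
eef_pos: [582.8, -191.1, 79.9]
tcp_rot: [-3.134, -0.002, 1.569]
contact_force: [-0.8, 0.2, -0.4]
opening: 0.001
```

```bash
python3 tr.py 20; python3 -c "
from h import *
goto([586,-191,80],np.pi/2)
f=optics.grab_frame('scene')
cv2.imwrite('pics/s3.png',cv2.resize(f['img'][130:290,170:370,::-1],None,fx=4,fy=3.7))"
```

```text
scene 5.867 [ 662. -164.] 160 -2.555
scene 5.917 [ 674. -153.] 163 -2.425
scene 5.967 [ 684. -141.] 166 -2.292
scene 6.017 [ 693. -127.] 169 -2.161
scene 6.067 [ 700. -114.] 172 -2.038
scene 6.117 [705. -99.] 174 -1.911
scene 6.167 [707. -84.] 173 -1.782
scene 6.217 [708. -68.] 172 -1.655
scene 6.267 [707. -53.] 169 -1.527
scene 6.317 [704. -38.] 170 -1.402
scene 6.367 [700. -23.] 169 -1.277
scene 6.417 [693.  -9.] 169 -1.15
scene 6.467 [685.   3.] 165 -1.027
scene 6.517 [676.  15.] 165 -0.907
scene 6.567 [665.  25.] 161 -0.778
scene 6.617 [653.  34.] 161 -0.66
scene 6.667 [640.  42.] 159 -0.539
scene 6.717 [627.  47.] 159 -0.419
scene 6.767 [612.  51.] 153 -0.293
scene 6.817 [598.  54.] 150 -0.176
clock 6.8667 pos [ 585.8 -191.5   84.6] rot [-3.14   0.     1.571] F [ 0.3 -0.8 -0.3] open -0.0011846175821740123
shift [0.0012 0.0004 0.0114] turn [-0.0011  0.     -0.0002]
```

View pics/s3.png

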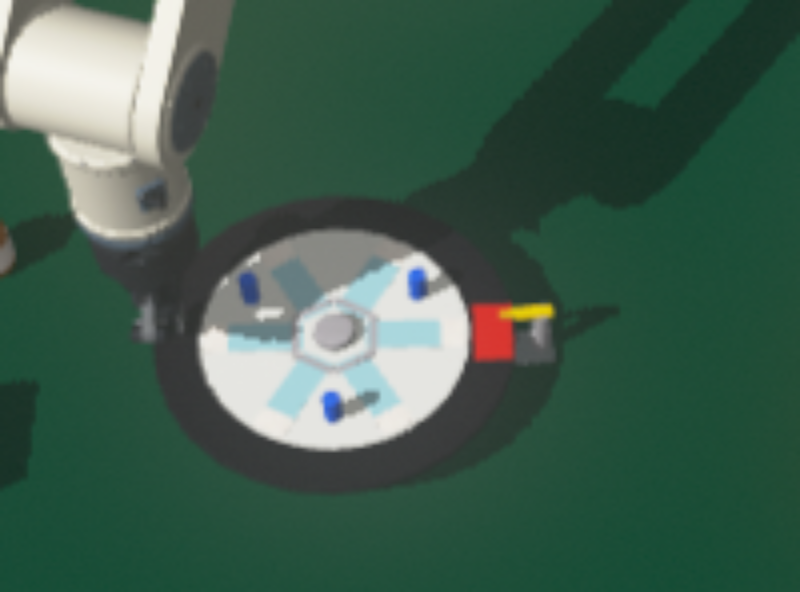

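```bash
cat > tr2.py <<'E'
from tr import *
import os
T=float(sys.argv[1]);D='log.npy'
L=list(np.load(D)) if os.path.exists(D) else []
while sense()['clock']<T:
    t=sense()['clock'];f,c,k=red('scene')
    if k>130: L.append([t,ang(f,c)])
np.save(D,np.array(L))
L=np.array(L)
k=L[:,0]>L[-1,0]-4; t=L[k,0];a=np.unwrap(L[k,1])
p=np.polyfit(t-t[-1],a,2)
T0=sense()['clock'];x=T0-t[-1]
print('now',T0,'last',L[-1],'omega',np.polyval(np.polyder(p),x),'acc',2*p[0],'angle now',np.polyval(p,x)%(2*np.pi),'res',np.std(np.polyval(p,t-t[-1])-a))
E
python3 tr2.py 12; python3 tr2.py 17
```

```text
now 12.0167 last [11.9667     -3.00666679] omega 1.4301161497292418 acc -0.17133154622547578 angle now 3.3491367815055986 res 0.0049586934249123485
now 17.0167 last [16.6167      2.40645245] omega 0.8419161391162303 acc -0.1173004660542136 angle now 2.749898802848606 res 0.005892953028908799
```

```bash
python3 tr2.py 19
```

```text
now 19.0167 last [18.9667     -2.01110991] omega 0.686774968359589 acc -0.08499895334881383 angle now 4.304320224987053 res 0.005250671508526921
```

Call:
{"method": "carry_out", "body": {"increments": [[[0, 0, 0.005, 0, 0, 0], [0, 0, 0.01, 0, 0, 0], [0, 0, 0.013, 0, 0, 0]]]}}

```text
clock: 19.27
eef_pos: [585.7, -191.4, 79.1]
tcp_rot: [-3.14, -0.0, 1.571]
contact_force: [0.1, -0.1, 0.0]
opening: 0.005
```

```bash
python3 tr2.py 20.2;python3 -c "
from h import *
goto([586,-191,71],np.pi/2)"
```

```text
now 20.2167 last [20.1667     -1.22725194] omega 0.5979706023887064 acc -0.07913163170717186 angle now 5.081052046376031 res 0.004428849071640789
clock 20.2167 pos [ 585.9 -191.5   79.4] rot [-3.141  0.     1.571] F [ 0.  -0.5 -0.1] open -0.0028093487176955277
shift [0.0012 0.0003 0.0211] turn [-0.001   0.     -0.0002]
```

```bash
python3 tr2.py 22.3
```

```text
now 22.3167 last [22.2667     -0.12421239] omega 0.44960661492927756 acc -0.07333308439142809 angle now 6.188453404968192 res 0.0024122698195839652
```

Angle is -0.095 with ω about 0.45, so I'm braking now.

Call:
{"method": "carry_out", "body": {"increments": [[[0, 0, 0.01, 0, 0, 0], [0, 0, 0.019, 0, 0, 0], [0, 0, 0.022, 0, 0, 0], [0, 0, 0.023, 0, 0, 0]]]}}

```text
clock: 22.65
eef_pos: [587.8, -191.6, 71.9]
tcp_rot: [3.139, 0.001, 1.57]
contact_force: [0.2, 3.3, 20.4]
opening: -0.006
```

```bash
python3 tr.py 3; python3 -c "
from h import *
goto([586,-191,71],np.pi/2)"
```

```text
scene 22.65 [577.  52.] 133 -0.003
scene 22.7 [577.  52.] 134 -0.002
scene 22.75 [577.  52.] 133 -0.004
clock 22.8 pos [ 587.7 -191.6   72. ] rot [3.139e+00 1.000e-03 1.571e+00] F [-0.1  3.4 16.5] open 0.0037282129461075953
shift [ 0.0015 -0.0043  0.0024] turn [ 0.0025  0.0007 -0.0002]
```

The wheel has stopped at about 0.00 rad with the finger pressing at about 17 N. I'll hold briefly, then lift with a slight forward bias so the wheel isn't dragged backwards.

Call:
{"method": "carry_out", "body": {"increments": [[[0, 0, 0, 0, 0, 0], [0, 0, 0, 0, 0, 0], [0, 0.004, -0.004, 0, 0, 0], [0, 0.006, -0.02, 0, 0, 0], [0, 0.006, -0.06, 0, 0, 0]]]}}

```text
clock: 23.22
eef_pos: [586.9, -191.0, 92.5]
tcp_rot: [-3.137, -0.001, 1.571]
contact_force: [0.5, 0.5, -0.2]
opening: -0.003
```

Call:
{"method": "carry_out", "body": {"increments": [[[0, 0, -0.08, 0, 0, 0], [0, 0, -0.16, 0, 0, 0], [0, 0, -0.2, 0, 0, 0], [0, 0, -0.2, 0, 0, 0]]]}}

```text
clock: 23.55
eef_pos: [590.5, -192.2, 178.4]
tcp_rot: [3.137, 0.002, 1.571]
contact_force: [0.6, 0.2, 0.1]
opening: -0.007
```

```bash
python3 tr.py 10 ; python3 -c "
from h import *
print(sense())
f=optics.grab_frame('scene')
cv2.imwrite('pics/s4.png',cv2.resize(f['img'][130:290,170:370,::-1],None,fx=4,fy=3.7))
cv2.imwrite('pics/t4.png',optics.grab_frame('top')['img'][:,:,::-1])"
```

```text
scene 23.55 [575.  52.] 132 0.015
scene 23.6 [575.  52.] 132 0.018
scene 23.65 [575.  52.] 132 0.018
scene 23.7 [574.  52.] 132 0.021
scene 23.75 [575.  52.] 133 0.02
scene 23.8 [574.  52.] 132 0.021
scene 23.85 [574.  52.] 133 0.023
scene 23.9 [574.  52.] 132 0.025
scene 23.95 [574.  52.] 131 0.026
scene 24.0 [574.  52.] 134 0.028
{'clock': 24.05, 'qpos': array([-3.16816126e-01,  4.27094330e-01,  1.71613941e+00, -4.49489266e-04,
        1.00062540e+00, -3.16357652e-01]), 'qvel': array([ 0.00122536, -0.00644997, -0.00383083,  0.00155839,  0.00137126,
       -0.00038517]), 'joint_efforts': array([-2.59547836e-03, -6.20361400e+01, -3.05594480e+01, -2.08308891e-03,
        1.62410270e-02,  3.07422090e-05]), 'eef_pos': array([ 588.06052966, -191.35042832,  173.44246402]), 'tcp_rot': array([-3.13932105e+00, -3.46050582e-04,  1.57058051e+00]), 'contact_force': array([-0.30179413,  0.02061034,  0.77165869]), 'wrist_torque': array([0.04285609, 0.03728988, 0.04680975]), 'opening': -0.002564825851664299}
```

View pics/s4.png

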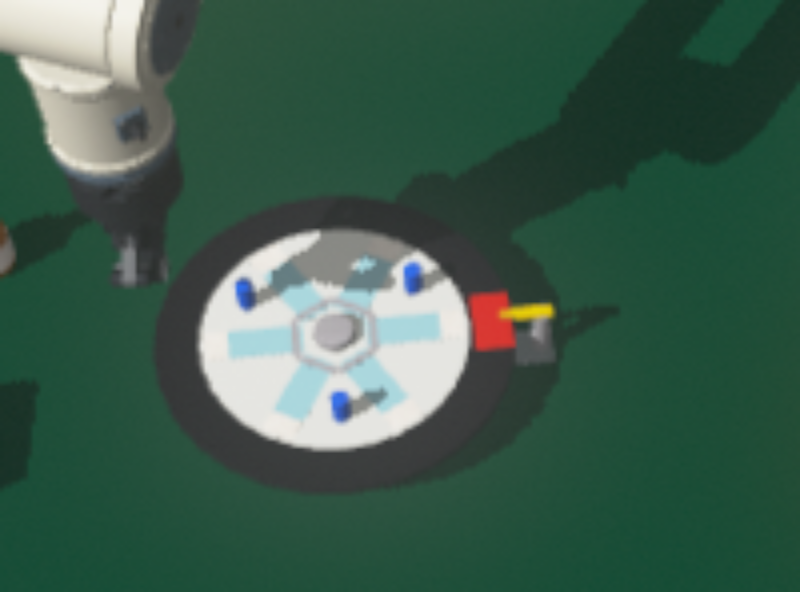

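View pics/t4.png

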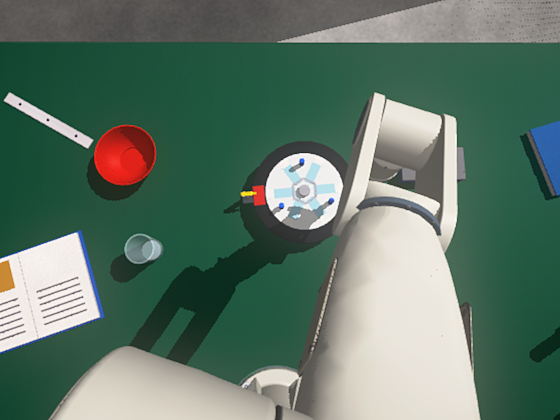

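The patch is under the pointer in both views (scene (490,320), top (260,195)). The lift left a slow forward creep of about 0.025 rad/s, so I'll watch it die out.

```bash
python3 tr.py 20 |awk 'NR%3==0'
```

```text
scene 24.25 [573.  52.] 134 0.031
scene 24.4 [573.  52.] 132 0.035
scene 24.55 [573.  52.] 133 0.036
scene 24.7 [573.  52.] 133 0.036
scene 24.85 [573.  52.] 133 0.036
scene 25.0 [572.  52.] 132 0.038
```

```bash
python3 tr.py 20 |awk 'NR%4==0'; python3 -c "
from h import *
for n in ['beaker','bowl','red_mark','pointer']:
  print(n,[(np.round(d['point']),round(d['confidence'],2)) for d in nets.tip_of(n,'scene')[:1]])"; python3 tr.py 2
```

```text
scene 25.3 [573.  52.] 133 0.036
scene 25.5 [573.  52.] 133 0.036
scene 25.7 [572.  52.] 134 0.038
scene 25.9 [572.  52.] 132 0.038
scene 26.1 [573.  52.] 133 0.036
beaker [(array([428., 349.,  -3.]), 0.69)]
bowl [(array([682., 420.,  -3.]), 0.69)]
red_mark [(array([571.,  65.,  46.]), 0.78)]
pointer [(array([582.,  63.,  66.]), 0.55)]
scene 26.35 [572.  52.] 134 0.038
scene 26.4 [573.  52.] 133 0.036
```

```bash
python3 -c "
from rig import r
print(r.sign_off())"
```

```text
the job is handed in; nothing more can be done
None
```

The slide dryer is stopped with its red patch under the pointer, and the job was handed in at about 26.5 s of the 67 s allowed.

- **Spin:** I pushed peg1 with the closed fingertips. The wheel turned anticlockwise at about 2.5 rad/s and ran untouched for several passes of the pointer.
- **Braking:** Once it had slowed to about 0.45 rad/s, I pressed one fingertip on the black rim with about 17–20 N. It stopped at about 0.00 rad, and I kept the finger on until it was still.

**Last checks**
- **Creep after lifting:** Lifting the finger let the wheel drift forward about 0.04 rad, with no backward turning seen. It then stayed at about 0.037 rad for the last 1.5 s or so. The patch reaches 0.2 rad to either side, so it is still under the pointer.
- **Camera disagreement:** The trained network put the patch about 11 mm (roughly 0.09 rad) from the pointer, further off than my colour measurement. Both are within the patch.
- **Other objects:** The beaker and bowl had not moved. I did not re-measure the bottle and slide box, but the arm never went near them at bench height.

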